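# Open the paint booth window to the marker and start the extractor

## Robot

A 6-joint arm with a two-finger parallel gripper is mounted at the origin on the work surface. World frame = base frame: x ahead of the robot, y to its left, z up, the work surface at z = 0. Lengths are in m, angles in rad, forces in N, time in s.
With the tool pointing down it reaches from about 0.35 to 0.975 m from the base axis. Payload 4.9 kg.
Tool frame: the origin (TCP) lies between the finger pads; the fingertips stand 22 mm ahead of it and the grasp point (between the pads) lies 3 mm ahead of it; z points along the fingers, y is the line along which they close (so a half turn about z gives the same grasp; the last joint's range is limited). The gripper opens to 85 mm and grips with 20 to 120 N. Pads are 22 mm wide; open, the fingers measure 114 mm over their backs; the gripper's body (76 mm by 85 mm) begins 54 mm behind the grasp point. The pads swing forward as they close: fully open they stand 13 mm farther back than shut.
Start: joints at [-1.299, 0.053, 1.613, -0, 1.476, -0.119], TCP at [0.238, -0.578, 0.253] pointing down, gripper open.
Joint ranges: [-3.01, 3.01], [-1.01, 2.22], [0.06, 2.58], [-1.02, 4.17], [0.09, 2.62], [-3.14, 3.14]. Speed limits (rad/s): [2.57, 2.57, 3.14, 3.14, 3.14, 3.14].

## Interface

Orientations are given as a unit quaternion [w, x, y, z].
In Python, from plant import state, grab_frame, get_calibration, job_done, recognise, regions_of gives the robot as it stands.
- The arm moves only by the tool apply_moves, never from a script. Its argument "targets" is a list of rows, each an object with "translation": the shift along the tool's x, y, z normalised to -1 to 1, where 1 is 100 mm, a list of three; "twist": the turn about the tool's z normalised to -1 to 1, where 1 is 0.1 rad; "hand": the opening, from 0 (shut) to 1 (fully open). A call has 1 to 8 rows; each row shifts and turns the commanded pose from where the row before left it, along the tool's axes as they then stand; what a row does not reach is not made up. A row lasts 1/10 s, in which the tool goes at most 50 mm and 8.59 degrees, less where a joint would pass 70% of its speed; a pose out of reach is approached as far as the arm can. A call with a number of a shift or a turn outside -1 to 1 is refused whole. A call with a gripper value outside its range is refused whole. The fingers move at their own pace and stop on an object; the grip force is fixed at half the most. Time passes only in rows, so rows that do not move let the fingers close. It gives the time, the measured TCP pose, the force, the opening and the grip force at its end, in the units of the state.
- state(): the state, without advancing time (a new reading comes with each control period).
- grab_frame(name): name is "scene" or "top"; returns the picture (384x512x3 uint8, red, green, blue); there is no depth.
- get_calibration(name): a dict with "camera_matrix" (3x3 intrinsics, pixels), "pose" (4x4, takes a point from camera to world coordinates). Camera axes: x right, y up, looking along -z (the intrinsics and any distortion apply to the point x, -y, -z); pixel columns grow to the right and rows downward; lengths in m; the calibration is good to about 2 mm. A picture is of the moment at which its call begins. get_calibration takes no time and is no camera call.
- job_done(): hands the job in; it is judged then, once.
Trained networks look in the newest picture that a camera, given by its name, has taken for a name from the list of things; names that differ only in an ending like _2 or _b are one class to them, and where a whole thing is asked for, a point or a joint stands for the part that bears it (a point fixed in the world has none). Each returns a list of dicts, best first, with "score" (0 to 1); they miss things now and then, are a little off and sometimes report something else, mostly with a low value. They report only what shows in the picture. A call takes as long as a camera call.
- recognise(camera, query): "point" ([x, y, z] in m, in world coordinates, good to about 4 mm: the middle of the surface that is visible of it).
- regions_of(camera, query): "pixels" (384x512 bool, what is visible of it).
The state is a dict: "time": time; "joint_pos": joint angles; "joint_vel": joint speeds; "joint_efforts": joint torques, N m; "tool_pos": TCP position; "tool_rot": TCP orientation; "contact_force": force on the tool from outside, world axes, zero at the start; "ft_torque": the same for the moment, N m; "gripper_width": opening from 0.0 (shut) to 1.0 (fully open); "grasp_force": force on a finger pad.
Only numpy, scipy, OpenCV 4.12 (cv2) and the standard library are available. Lean on these libraries where they do the work, as an engineer would, in place of code of your own. Each camera call takes 0.05 s, during which the arm holds its last target. There are 200 camera calls.

## Task

Get the paint booth ready: with the fingertips beneath the dark lip of its sliding window, push the window up until the lip is level with the black pointer clipped to the post, and leave it there. Then press the extractor's round push button on the grey switch box fully down and let it go. Do not grip the lip, and leave the marker and everything else standing about where it is.

Things in the scene. Friction and masses are not known exactly. Their poses are not given: they have to be found in the camera images.
- window (a joint): travel of the window up its posts, m: 0 lowest, 0.18 top stop. Clear pane 330 mm wide, 200 mm tall, framed in aluminium, leaning back 0.30 rad from vertical like its posts: 1 m of travel is 0.955 m up and 0.296 m along the booth's +x. Counterweighted: it takes 2 to 4 N along its travel to move it either way, and it stays where it is left.
- lip_edge (a point): middle of the front edge, at half thickness, of the lip: a level dark steel shelf along the window's bottom edge, 300 mm long (y), 45 mm deep (out from the pane towards the robot), 12 mm thick. It moves with the window. Beneath is open air down to the booth's floor, 70 mm above the table; the pane ends at the lip. Axes: x into the booth, y left along the lip, z up.
- marker_tip (a point): height marker: front edge, half thickness, of the level black pointer (45 x 18 x 12 mm, as thick as the lip) of a clip on the booth's left post, at the lip's left end. The window is at the marked height when lip_edge is as high as this point. Same axes as lip_edge. The clip sits by friction and must not be shifted.
- fan (a joint): travel of the extractor's push button, m: 0 up, 0.006 fully down; a spring returns it; about 5 N presses it fully
- fan_top (a point): centre of the top face of that round grey button, 34 mm across, which is pressed straight down. It stands in a black housing on a grey switch box, 90 x 90 x 45 mm, fixed to the table to the left or right of the booth.
- booth: the paint booth, fixed: origin at the centre of the underside of a white base 360 mm deep (x), 420 mm wide (y), 70 mm high. Two aluminium posts, 18 mm wide, 380 mm apart, carry the window and lean back to 500 mm above the table, joined by a bar at the top. Open back. x points away from the robot, y left, z up.
- paint_jar: a white lidded paint jar, 68 mm across, 90 mm tall, beside the booth; loose, to be left alone; origin at the centre of its underside
- paddle: a freshly painted pink-white paddle board, 130 x 150 x 12 mm with a short handle, lying on battens in the booth behind the window; loose, to be left alone; origin at the centre of its underside (of the square blade; handle to -y)
- cup: a blue cup, 72 mm across, 85 mm tall; loose, to be left alone; origin at the centre of its underside
- varnish: a can with a paper label, 66 mm across, 110 mm tall; loose, to be left alone; origin at the centre of its underside
- sander: a cork sanding block, 50 x 80 x 30 mm, on the booth's front ledge near its right end; loose, to be left alone; origin at the centre of its underside
- pot: a small white lidded pot, 44 mm across, 50 mm tall, on the booth's front ledge near its left end; loose, to be left alone; origin at the centre of its underside

How it is judged:
On the way, in this order (a step that is already met when the one before it is completed fails the run):
1. the fingers push the window up from beneath its lip (contact force between the fingers and window_c0 above 0.5 N and distance of lip_edge from where it was at the start of the episode above 0.015 m), for 0.1 s.
2. the lip stands still, level with the pointer (z of lip_edge in the frame of marker_tip between -0.01 and 0.01 m and velocity of joint window between -0.01 and 0.01 m/s), for 0.3 s.
3. the extractor's button is pressed fully down with the window at the marker (z of lip_edge in the frame of marker_tip between -0.01 and 0.01 m and value of joint fan above 0.0045 m), for 0.05 s.
At the end, for the whole second after the job is handed in: the lip is level with the pointer to within 10 mm, at rest, and the button has been pressed and let go (all of step 2 and value of joint fan below 0.002 m); the robot touches nothing.
It fails at once if the lip is gripped or pressed from above (contact force between the fingers and window_c1 above 6 N).
It fails at once if the height marker is shifted by more than 6 mm (distance of marker_tip from where it was at the start of the episode above 0.006 m).
It fails at once if a loose thing standing about is moved by more than 30 mm, lifted or carried (distance of any of paint_jar, paddle, cup, varnish, sander, pot from where it was at the start of the episode above 0.03 m).
It also fails if it takes over 56 s, if anything falls off the work surface, if the arm or the gripper's body presses on something with over 40 N, if the wrist force passes 120 N, or if a joint passes its speed limit or range.

## Working session

There is one attempt and no reset: what is moved stays moved. The work goes in short steps, Python scripts to look and compute and a tool call to move; the robot and the scene stay as the last step left them, time stands still between calls to the robot, and variables do not carry over. Pictures are saved under pics/ and viewed, at most 11 in all, crops included, and the job is handed in when it is done.

Besides the shell and the picture viewer there is one more tool, called after "Request:" by a JSON object that holds its "fn" and its "kwargs", one argument or row to a line. apply_moves: Moves the arm, as the interface text tells. Its arguments: {"type":"object","properties":{"targets":{"type":"array"}},"required":["targets"]}

```bash
mkdir -p pics; ls; cat > h.py <<'E'
import numpy as np, cv2
from plant import *
def save(cam,f):
    im=grab_frame(cam); cv2.imwrite('pics/'+f,im[:,:,::-1]); return im
def ray(cam,u,v):
    c=get_calibration(cam);K=np.array(c['camera_matrix']);P=np.array(c['pose'])
    d=np.linalg.inv(K)@[u,v,1]; d=P[:3,:3]@[d[0],-d[1],-d[2]]
    return P[:3,3],d/np.linalg.norm(d)
def proj(cam,p):
    c=get_calibration(cam);K=np.array(c['camera_matrix']);P=np.array(c['pose'])
    q=P[:3,:3].T@(np.array(p)-P[:3,3]); q=K@[q[0],-q[1],-q[2]]; return q[:2]/q[2]
E
python3 - <<'E'
from h import *
np.set_printoptions(precision=3,suppress=True)
for c in('scene','top'):
    save(c,c+'0.png'); print(c,get_calibration(c))
    for n in('lip_edge','marker_tip','fan_top','booth','paint_jar','paddle','cup','varnish','sander','pot'):
        r=recognise(c,n); print(n,[(np.round(x['point'],3).tolist(),round(x['score'],2)) for x in r[:2]])
print(state())
E
```

```text
pics
scene {'camera_matrix': array([[444.579,   0.   , 252.13 ],
       [  0.   , 444.579, 190.059],
       [  0.   ,   0.   ,   1.   ]]), 'pose': array([[-0.976, -0.137,  0.168,  0.808],
       [ 0.216, -0.6  ,  0.77 ,  1.012],
       [-0.005,  0.788,  0.615,  0.95 ],
       [ 0.   ,  0.   ,  0.   ,  1.   ]])}
lip_edge [([0.617, -0.05, 0.19], 0.8)]
marker_tip [([0.646, 0.168, 0.274], 0.51)]
fan_top [([0.471, 0.27, 0.065], 0.57)]
booth [([0.686, 0.115, 0.1], 0.68)]
paint_jar [([0.476, -0.305, 0.084], 0.58)]
paddle [([0.74, -0.04, 0.096], 0.9)]
cup []
varnish [([0.614, 0.262, 0.08], 0.84), ([0.741, -0.038, 0.093], 0.36)]
sander [([0.514, -0.17, 0.098], 0.76)]
pot [([0.523, 0.142, 0.11], 0.82)]
top {'camera_matrix': array([[414.462,   0.   , 259.704],
       [  0.   , 414.462, 195.068],
       [  0.   ,   0.   ,   1.   ]]), 'pose': array([[ 0.029,  0.991, -0.132,  0.455],
       [-0.999,  0.031,  0.008,  0.005],
       [ 0.012,  0.132,  0.991,  1.244],
       [ 0.   ,  0.   ,  0.   ,  1.   ]])}
lip_edge [([0.655, -0.03, 0.275], 0.93)]
marker_tip [([0.64, 0.146, 0.277], 0.52)]
fan_top [
[... 212 characters left out ...]
, ([0.466, 0.263, 0.068], 0.74)]
cup [([0.592, -0.308, 0.048], 0.56)]
varnish [([0.599, 0.228, 0.106], 0.73)]
sander [([0.508, -0.188, 0.101], 0.82)]
pot [([0.519, 0.125, 0.122], 0.68), ([0.474, -0.307, 0.089], 0.5)]
{'time': 1.1, 'joint_pos': array([-1.299,  0.053,  1.613, -0.   ,  1.476, -0.119]), 'joint_vel': array([ 0.002,  0.   ,  0.001, -0.001, -0.001, -0.   ]), 'joint_efforts': array([ -0.   , -39.369, -37.047,  -0.   ,   0.001,   0.   ]), 'tool_pos': array([ 0.238, -0.578,  0.253]), 'tool_rot': array([ 0.   ,  0.981,  0.194, -0.   ]), 'contact_force': array([ 0.069, -0.46 , -1.204]), 'ft_torque': array([-0.021,  0.026,  0.011]), 'grasp_force': 0.0, 'gripper_width': 1.002008376387955}
```

View pics/scene0.png

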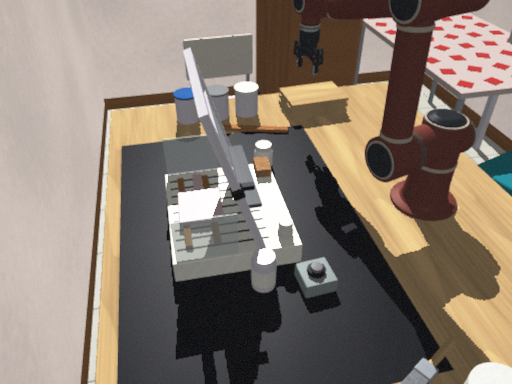

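View pics/top0.png

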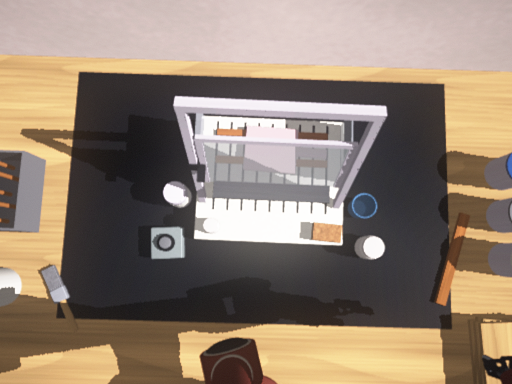

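The scene view shows the leaning window with its dark lip at about (245,190), the switch box with its button at (317,270), the varnish can at (263,270), the pot at (286,228) and the sander at (262,165). In the top view the lip is at about (270,190) and the button at (166,242).

The moves only shift and twist, so the tool stays pointing down. To get the fingertips under the lip it has to tilt, so I'll test how the arm behaves at the edge of its reach.

Request:
{"fn": "apply_moves", "kwargs": {
  "targets": [
    {"translation":[0,0.3,-0.3],"twist":0,"hand":0},
    {"translation":[0,0.5,0],"twist":0,"hand":0},
    {"translation":[0,0.5,0],"twist":0,"hand":0},
    {"translation":[0,0.5,0],"twist":0,"hand":0},
    {"translation":[0,0.5,0],"twist":0,"hand":0},
    {"translation":[0,0.5,0],"twist":0,"hand":0},
    {"translation":[0,0.5,0],"twist":0,"hand":0},
    {"translation":[0,0.5,0],"twist":0,"hand":0}
  ]
}}

```text
time: 1.9
tool_pos: [0.3723, -0.9051, 0.2841]
tool_rot: [-0.0, 0.981, 0.194, 0.0]
contact_force: [-0.4, -0.8, 0.9]
gripper_width: -0.0
grasp_force: 0.0
```

Request:
{"fn": "apply_moves", "kwargs": {
  "targets": [
    {"translation":[0,0.5,0],"twist":0,"hand":0},
    {"translation":[0,0.5,0],"twist":0,"hand":0},
    {"translation":[0,0.5,0],"twist":0,"hand":0},
    {"translation":[0,0.5,0],"twist":0,"hand":0}
  ]
}}

```text
time: 2.3
tool_pos: [0.3929, -0.9549, 0.248]
tool_rot: [0.051, 0.98, 0.194, 0.01]
contact_force: [0.0, 0.4, 1.1]
gripper_width: 0.002
grasp_force: 0.0
```

```bash
python3 -c "
from plant import *
s=state();print(s['joint_pos'],s['tool_pos'],s['tool_rot'])"
```

```text
[-1.25435447  1.1850872   0.05805028  0.00817458  1.79566706 -0.07211808] [ 0.39290864 -0.95488634  0.24795952] [0.05050898 0.97966797 0.19389746 0.01016297]
```

Request:
{"fn": "apply_moves", "kwargs": {
  "targets": [
    {"translation":[0,-0.5,0],"twist":0,"hand":0},
    {"translation":[0,-0.3,0],"twist":0,"hand":0},
    {"translation":[0,0,0],"twist":0,"hand":0}
  ]
}}

```text
time: 2.6
tool_pos: [0.3722, -0.9041, 0.2378]
tool_rot: [0.042, 0.98, 0.194, 0.009]
contact_force: [-0.5, 0.0, -0.8]
gripper_width: 0.002
grasp_force: 0.0
```

```bash
python3 -c "
from plant import *
s=state();print(s['joint_pos'],s['tool_pos'],s['tool_rot'])"
```

```text
[-1.25847462  0.90510786  0.52132426  0.00835995  1.62953737 -0.07773455] [ 0.3721513  -0.90409     0.23783491] [0.04201743 0.98005263 0.19403059 0.0091383 ]
```

```bash
cat > kin.py <<'E'
import numpy as np
from scipy.optimize import least_squares
D=[([0.053,1.613,1.476],[0.238,-0.578,0.253]),([1.1850872,0.05805,1.79567],[0.3929,-0.95489,0.24796]),([0.90511,0.52132,1.62954],[0.37215,-0.90409,0.23783])]
def fk(p,q):
    h,L1,L2,Lt,r0=p;a,b,c=q[0],q[0]+q[1],sum(q)
    return np.array([r0+L1*np.sin(a)+L2*np.sin(b)+Lt*np.sin(c),h+L1*np.cos(a)+L2*np.cos(b)+Lt*np.cos(c)])
d=.074
def res(p): return np.concatenate([fk(p,q)-[np.sqrt(x[0]**2+x[1]**2-d*d),x[2]] for q,x in D])
s=least_squares(res,[.3,.45,.4,.2,0]);P=s.x
if __name__=='__main__':
    print(P,s.fun)
    h,L1,L2,Lt,r0=P
    for X in(.50,.55,.6,.64):
      for z in(.19,.28):
        best=None
        for tau in np.arange(0,2.2,.05):
          t=np.pi-tau; wx=X-r0-Lt*np.sin(t); wz=z-h-Lt*np.cos(t); D2=np.hypot(wx,wz)
          if D2>L1+L2: continue
          j3=np.arccos(np.clip((D2**2-L1**2-L2**2)/(2*L1*L2),-1,1)); g=np.arctan2(wx,wz)
          j2=g-np.arctan2(L2*np.sin(j3),L1+L2*np.cos(j3)); j5=t-j2-j3
          if -1.01<j2<2.22 and .06<j3<2.58 and .09<j5<2.62: best=(round(tau,2),np.round([j2,j3,j5],2))
        print(X,z,best)
E
python3 kin.py
```

```text
[1.55934196 0.30502835 0.42126715 1.57239081 0.18551223] [-0.0002966  -0.0014943  -0.00158722 -0.00237811  0.00188381  0.0038724 ]
0.5 0.19 (np.float64(0.05), array([-0.64,  2.32,  1.42]))
0.5 0.28 (np.float64(0.1), array([-0.96,  2.26,  1.73]))
0.55 0.19 (np.float64(0.1), array([-0.77,  2.4 ,  1.42]))
0.55 0.28 (np.float64(0.1), array([-0.75,  2.18,  1.62]))
0.6 0.19 (np.float64(0.15), array([-0.92,  2.49,  1.42]))
0.6 0.28 (np.float64(0.15), array([-0.87,  2.26,  1.61]))
0.64 0.19 (np.float64(0.15), array([-0.71,  2.39,  1.31]))
0.64 0.28 (np.float64(0.15), array([-0.71,  2.18,  1.53]))
```

Request:
{"fn": "apply_moves", "kwargs": {
  "targets": [
    {"translation":[0,0.5,-0.3],"twist":0,"hand":0},
    {"translation":[0,0.5,0],"twist":0,"hand":0},
    {"translation":[0,0.5,0],"twist":0,"hand":0},
    {"translation":[0,0.5,0],"twist":0,"hand":0},
    {"translation":[0,0.5,0],"twist":0,"hand":0},
    {"translation":[0,0.5,0],"twist":0,"hand":0},
    {"translation":[0,0.5,0],"twist":0,"hand":0},
    {"translation":[0,0.5,0],"twist":0,"hand":0}
  ]
}}

```text
time: 3.4
tool_pos: [0.4121, -1.0031, 0.2579]
tool_rot: [0.15, 0.969, 0.192, 0.03]
contact_force: [0.7, 0.5, 0.8]
gripper_width: 0.001
grasp_force: 0.0
```

```bash
python3 -c "
from plant import *
s=state();print(s['joint_pos'],s['tool_pos'],s['tool_rot'])"
```

```text
[-1.25482327  1.187718    0.05500457  0.02257434  1.59165044 -0.07084171] [ 0.41213278 -1.00314499  0.25792368] [0.15048996 0.96936141 0.19185126 0.02973743]
```

Request:
{"fn": "apply_moves", "kwargs": {
  "targets": [
    {"translation":[0,0.5,0],"twist":0,"hand":0},
    {"translation":[0,0.5,0],"twist":0,"hand":0},
    {"translation":[0,0.5,0],"twist":0,"hand":0},
    {"translation":[0,0.5,0],"twist":0,"hand":0},
    {"translation":[0,0.5,0],"twist":0,"hand":0},
    {"translation":[0,0.5,0],"twist":0,"hand":0},
    {"translation":[0,0.5,0],"twist":0,"hand":0},
    {"translation":[0,0.5,0],"twist":0,"hand":0}
  ]
}}

```text
time: 4.2
tool_pos: [0.4289, -1.0431, 0.3294]
tool_rot: [0.266, 0.944, 0.187, 0.052]
contact_force: [0.0, -0.1, 0.1]
gripper_width: 0.002
grasp_force: 0.0
```

```bash
python3 - <<'E'
import re
from plant import *
s=state();j=s['joint_pos'];print(j,s['tool_pos'],s['tool_rot'])
t=open('kin.py').read()
t=t.replace("]\ndef fk",",([1.187718,0.055005,1.59165],[0.41213,-1.003145,0.257924]),(%s,%s)]\ndef fk"%([j[1],j[2],j[4]],s['tool_pos'].tolist()),1)
open('kin.py','w').write(t)
E
python3 kin.py
```

```text
[-1.25543029  1.14201875  0.05496834  0.03955354  1.39602726 -0.07139972] [ 0.42892649 -1.04314272  0.32937065] [0.26640306 0.94411219 0.18688775 0.05248378]
[ 0.13918904  0.46523611  0.66924238  0.2860223  -0.07027541] [-2.20909707e-04  1.13147330e-03 -6.14201665e-03 -2.87365433e-03
  7.48632472e-03 -5.25519939e-06 -6.93534331e-04 -1.82728860e-03
 -4.29863324e-04  3.57472025e-03]
0.5 0.19 (np.float64(1.05), array([-0.8 ,  2.57,  0.32]))
0.5 0.28 (np.float64(1.25), array([-0.91,  2.56,  0.24]))
0.55 0.19 (np.float64(1.15), array([-0.64,  2.52,  0.11]))
0.55 0.28 (np.float64(1.25), array([-0.73,  2.47,  0.15]))
0.6 0.19 (np.float64(1.1), array([-0.47,  2.4 ,  0.11]))
0.6 0.28 (np.float64(1.2), array([-0.56,  2.36,  0.15]))
0.64 0.19 (np.float64(1.05), array([-0.35,  2.3 ,  0.15]))
0.64 0.28 (np.float64(1.2), array([-0.45,  2.28,  0.11]))
```

```bash
cat >> h.py <<'E'
from scipy.spatial.transform import Rotation as Ro
def rot(): return Ro.from_quat(state()['tool_rot'],scalar_first=True)
def mv(d,n=1): # world displacement (m) -> tool translation per row, units of 100 mm
    return np.round(rot().inv().apply(np.array(d,float))*10/n,2).tolist()
def st():
    s=state();R=rot().as_matrix();print('t',round(s['time'],2),'j',np.round(s['joint_pos'],3),'p',np.round(s['tool_pos'],3),'z',np.round(R[:,2],2),'y',np.round(R[:,1],2),'f',np.round(s['contact_force'],1))
E
python3 - <<'E'
from h import *
st();print(mv([-.1,.15,.25],8));print(mv([.4,.9,.10],20))
E
```

```text
t 4.2 j [-1.255  1.142  0.055  0.04   1.396 -0.071] p [ 0.429 -1.043  0.329] z [ 0.2  -0.48 -0.85] y [ 0.32 -0.79  0.52] f [ 0.  -0.1  0.1]
[-0.04, -0.03, -0.38]
[0.36, -0.26, -0.22]
```

Request:
{"fn": "apply_moves", "kwargs": {
  "targets": [
    {"translation":[-0.04,-0.03,-0.38],"twist":0,"hand":0},
    {"translation":[-0.04,-0.03,-0.38],"twist":0,"hand":0},
    {"translation":[-0.04,-0.03,-0.38],"twist":0,"hand":0},
    {"translation":[-0.04,-0.03,-0.38],"twist":0,"hand":0},
    {"translation":[-0.04,-0.03,-0.38],"twist":0,"hand":0},
    {"translation":[-0.04,-0.03,-0.38],"twist":0,"hand":0},
    {"translation":[-0.04,-0.03,-0.38],"twist":0,"hand":0},
    {"translation":[-0.04,-0.03,-0.38],"twist":0,"hand":0}
  ]
}}

```text
time: 5.0
tool_pos: [0.3307, -0.8887, 0.5782]
tool_rot: [0.266, 0.944, 0.187, 0.052]
contact_force: [-0.4, -0.6, 0.6]
gripper_width: -0.001
grasp_force: 0.0
```

Request:
{"fn": "apply_moves", "kwargs": {
  "targets": [
    {"translation":[0.36,-0.26,-0.22],"twist":0,"hand":0},
    {"translation":[0.36,-0.26,-0.22],"twist":0,"hand":0},
    {"translation":[0.36,-0.26,-0.22],"twist":0,"hand":0},
    {"translation":[0.36,-0.26,-0.22],"twist":0,"hand":0},
    {"translation":[0.36,-0.26,-0.22],"twist":0,"hand":0},
    {"translation":[0.36,-0.26,-0.22],"twist":0,"hand":0},
    {"translation":[0.36,-0.26,-0.22],"twist":0,"hand":0},
    {"translation":[0.36,-0.26,-0.22],"twist":0,"hand":0}
  ]
}}

```text
time: 5.8
tool_pos: [0.4954, -0.5292, 0.6193]
tool_rot: [0.266, 0.944, 0.187, 0.053]
contact_force: [1.1, -0.3, -0.5]
gripper_width: -0.002
grasp_force: 0.0
```

```bash
python3 - <<'E'
from h import *
st();p=state()['tool_pos'];print(mv(np.array([.75,.2,.72])-p,16))
E
```

```text
t 5.8 j [-0.863  0.009  1.12  -0.163  1.486  0.287] p [ 0.495 -0.529  0.619] z [ 0.2  -0.48 -0.85] y [ 0.32 -0.79  0.52] f [ 1.1 -0.3 -0.5]
[0.32, -0.27, -0.24]
```

Request:
{"fn": "apply_moves", "kwargs": {
  "targets": [
    {"translation":[0.32,-0.27,-0.24],"twist":0,"hand":0},
    {"translation":[0.32,-0.27,-0.24],"twist":0,"hand":0},
    {"translation":[0.32,-0.27,-0.24],"twist":0,"hand":0},
    {"translation":[0.32,-0.27,-0.24],"twist":0,"hand":0},
    {"translation":[0.32,-0.27,-0.24],"twist":0,"hand":0},
    {"translation":[0.32,-0.27,-0.24],"twist":0,"hand":0},
    {"translation":[0.32,-0.27,-0.24],"twist":0,"hand":0},
    {"translation":[0.32,-0.27,-0.24],"twist":0,"hand":0}
  ]
}}

```text
time: 6.6
tool_pos: [0.6233, -0.1689, 0.671]
tool_rot: [0.266, 0.944, 0.187, 0.054]
contact_force: [0.5, -1.0, 0.6]
gripper_width: 0.002
grasp_force: 0.0
```

Request:
{"fn": "apply_moves", "kwargs": {
  "targets": [
    {"translation":[0.32,-0.27,-0.24],"twist":0,"hand":0},
    {"translation":[0.32,-0.27,-0.24],"twist":0,"hand":0},
    {"translation":[0.32,-0.27,-0.24],"twist":0,"hand":0},
    {"translation":[0.32,-0.27,-0.24],"twist":0,"hand":0},
    {"translation":[0.32,-0.27,-0.24],"twist":0,"hand":0},
    {"translation":[0.32,-0.27,-0.24],"twist":0,"hand":0},
    {"translation":[0.32,-0.27,-0.24],"twist":0,"hand":0},
    {"translation":[0.32,-0.27,-0.24],"twist":0,"hand":0}
  ]
}}

```text
time: 7.4
tool_pos: [0.7486, 0.1793, 0.7221]
tool_rot: [0.265, 0.944, 0.188, 0.054]
contact_force: [1.9, -0.8, 1.7]
gripper_width: 0.001
grasp_force: 0.0
```

```bash
python3 - <<'E'
from h import *
st();p=state()['tool_pos'];print(mv([.04,.03,0]), mv([.03,.04,0]), mv(np.array([.8,.6,.6])-p,8))
E
```

```text
t 7.4 j [ 0.312  0.648  0.137 -0.686  2.181  1.037] p [0.749 0.179 0.722] z [ 0.2  -0.48 -0.85] y [ 0.33 -0.79  0.52] f [ 1.9 -0.8  1.7]
[0.48, -0.11, -0.06] [0.43, -0.22, -0.13] [0.26, -0.47, -0.11]
```

Request:
{"fn": "apply_moves", "kwargs": {
  "targets": [
    {"translation":[0.48,-0.11,-0.06],"twist":0,"hand":0},
    {"translation":[0.48,-0.11,-0.06],"twist":0,"hand":0},
    {"translation":[0.48,-0.11,-0.06],"twist":0,"hand":0},
    {"translation":[0.48,-0.11,-0.06],"twist":0,"hand":0},
    {"translation":[0.48,-0.11,-0.06],"twist":0,"hand":0},
    {"translation":[0.48,-0.11,-0.06],"twist":0,"hand":0},
    {"translation":[0.48,-0.11,-0.06],"twist":0,"hand":0},
    {"translation":[0.48,-0.11,-0.06],"twist":0,"hand":0}
  ]
}}

```text
time: 8.2
tool_pos: [0.8618, 0.3259, 0.5758]
tool_rot: [0.273, 0.929, 0.208, 0.137]
contact_force: [-0.1, -0.8, 0.3]
gripper_width: -0.003
grasp_force: 0.0
```

```bash
python3 - <<'E'
from h import *
st();p=state()['tool_pos'];print(mv([.04,.03,0]), mv([.05,.0,0]), mv([0.03,.04,0]))
E
```

```text
t 8.2 j [ 0.439  0.891  0.055 -0.649  1.94   1.249] p [0.862 0.326 0.576] z [ 0.37 -0.45 -0.81] y [ 0.31 -0.77  0.56] f [-0.1 -0.8  0.3]
[0.49, -0.11, 0.01] [0.44, 0.16, 0.18] [0.45, -0.21, -0.07]
```

Request:
{"fn": "apply_moves", "kwargs": {
  "targets": [
    {"translation":[0.45,-0.21,-0.07],"twist":0,"hand":0},
    {"translation":[0.45,-0.21,-0.07],"twist":0,"hand":0},
    {"translation":[0.45,-0.21,-0.07],"twist":0,"hand":0},
    {"translation":[0.45,-0.21,-0.07],"twist":0,"hand":0},
    {"translation":[0.45,-0.21,-0.07],"twist":0,"hand":0},
    {"translation":[0.45,-0.21,-0.07],"twist":0,"hand":0},
    {"translation":[0.45,-0.21,-0.07],"twist":0,"hand":0},
    {"translation":[0.45,-0.21,-0.07],"twist":0,"hand":0}
  ]
}}

```text
time: 9.0
tool_pos: [0.8769, 0.5067, 0.4658]
tool_rot: [0.259, 0.908, 0.233, 0.231]
contact_force: [0.3, -0.1, 0.3]
gripper_width: -0.003
grasp_force: 0.0
```

```bash
python3 - <<'E'
from h import *
st();p=state()['tool_pos'];print(mv([.04,.03,0]), mv([.035,.025,0.025]), mv([0.03,.04,0]))
E
```

```text
t 9.0 j [ 0.605  1.026  0.056 -0.66   1.717  1.457] p [0.877 0.507 0.466] z [ 0.54 -0.36 -0.76] y [ 0.3  -0.76  0.58] f [ 0.3 -0.1  0.3]
[0.48, -0.11, 0.11] [0.49, 0.06, -0.09] [0.45, -0.21, 0.02]
```

Request:
{"fn": "apply_moves", "kwargs": {
  "targets": [
    {"translation":[0.48,-0.11,0.03],"twist":0,"hand":0},
    {"translation":[0.48,-0.11,0.0],"twist":0,"hand":0},
    {"translation":[0.48,-0.11,0.0],"twist":0,"hand":0},
    {"translation":[0.48,-0.11,0.0],"twist":0,"hand":0},
    {"translation":[0.48,-0.11,0.0],"twist":0,"hand":0},
    {"translation":[0.48,-0.11,0.0],"twist":0,"hand":0},
    {"translation":[0.48,-0.11,0.0],"twist":0,"hand":0},
    {"translation":[0.48,-0.11,0.0],"twist":0,"hand":0}
  ]
}}

```text
time: 9.8
tool_pos: [0.9019, 0.5964, 0.4359]
tool_rot: [0.227, 0.876, 0.263, 0.335]
contact_force: [0.0, -0.7, -0.2]
gripper_width: -0.006
grasp_force: 0.0
```

```bash
python3 - <<'E'
from h import *
st();p=state()['tool_pos'];print(mv([.04,.03,0]), mv([.035,.025,0.025]), mv([0.03,.04,0]))
E
```

```text
t 9.8 j [ 0.661  1.08   0.056 -0.658  1.472  1.53 ] p [0.902 0.596 0.436] z [ 0.71 -0.22 -0.67] y [ 0.31 -0.76  0.57] f [ 0.  -0.7 -0.2]
[0.44, -0.1, 0.22] [0.49, 0.06, 0.02] [0.44, -0.21, 0.12]
```

Request:
{"fn": "apply_moves", "kwargs": {
  "targets": [
    {"translation":[0.44,-0.1,0.1],"twist":0,"hand":0},
    {"translation":[0.44,-0.1,0.1],"twist":0,"hand":0},
    {"translation":[0.44,-0.1,0.1],"twist":0,"hand":0},
    {"translation":[0.44,-0.1,0.1],"twist":0,"hand":0}
  ]
}}

```text
time: 10.2
tool_pos: [0.9188, 0.6297, 0.421]
tool_rot: [0.209, 0.857, 0.276, 0.381]
contact_force: [-0.4, -0.4, -0.6]
gripper_width: 0.002
grasp_force: 0.0
```

```bash
python3 - <<'E'
from h import *
st();p=state()['tool_pos'];print(mv([-.04,-.03,0.02]),mv([-.5,-.5,.2],16))
a=grab_frame('scene')[150:290,150:320]; b=grab_frame('top')[90:250,160:390]
a=cv2.resize(a,None,fx=4,fy=4,interpolation=cv2.INTER_CUBIC);b=cv2.resize(b,None,fx=3.4,fy=3.4,interpolation=cv2.INTER_CUBIC)
cv2.imwrite('pics/a1.png',a[:,:,::-1]);cv2.imwrite('pics/b1.png',b[:,:,::-1]);print(a.shape,b.shape)
for c in('scene','top'):
  for n in('lip_edge','marker_tip'):
    for r in regions_of(c,n)[:2]:
        v,u=np.where(r['pixels']);print(c,n,round(r['score'],2),len(u),u.min(),u.max(),v.min(),v.max())
        m=r['pixels'].astype('u1'); k=cv2.findContours(m,0,2)[0]; k=max(k,key=len); print(cv2.boxPoints(cv2.minAreaRect(k)).round(1).tolist())
E
```

```text
t 10.2 j [ 0.672  1.109  0.056 -0.655  1.346  1.554] p [0.919 0.63  0.421] z [ 0.77 -0.15 -0.62] y [ 0.31 -0.76  0.57] f [-0.4 -0.4 -0.6]
[-0.3, 0.22, -0.39] [-0.3, 0.21, -0.27]
(560, 680, 3) (544, 782, 3)
scene lip_edge 0.64 1083 203 258 90 196
[[199.8000030517578, 91.69999694824219], [216.10000610351562, 84.9000015258789], [261.29998779296875, 193.1999969482422], [244.89999389648438, 200.0]]
scene marker_tip 0.48 212 232 254 182 200
[[229.6999969482422, 194.0], [248.1999969482422, 177.60000610351562], [256.0, 186.39999389648438], [237.5, 202.8000030517578]]
top lip_edge 0.7 9023 195 358 135 203
[[192.10000610351562, 197.8000030517578], [195.1999969482422, 133.39999389648438], [358.29998779296875, 141.1999969482422], [355.20001220703125, 205.5]]
top marker_tip 0.73 220 187 204 160 182
[[184.1999969482422, 164.3000030517578], [195.1999969482422, 155.3000030517578], [211.0, 174.60000610351562], [200.0, 183.60000610351562]]
```

View pics/a1.png

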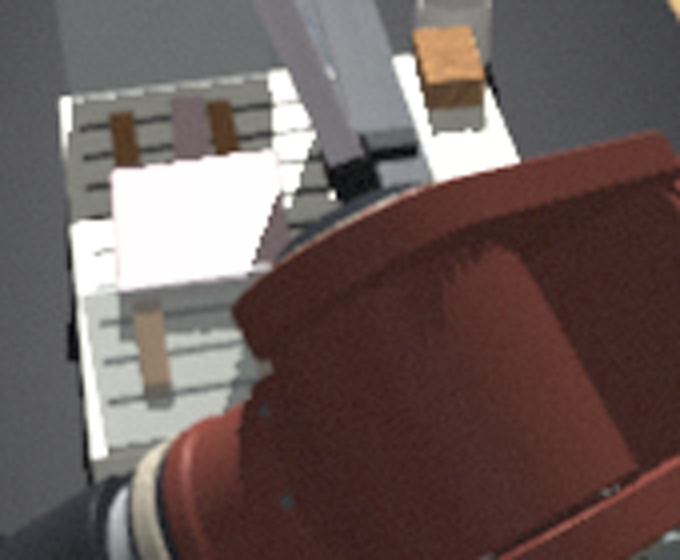

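View pics/b1.png

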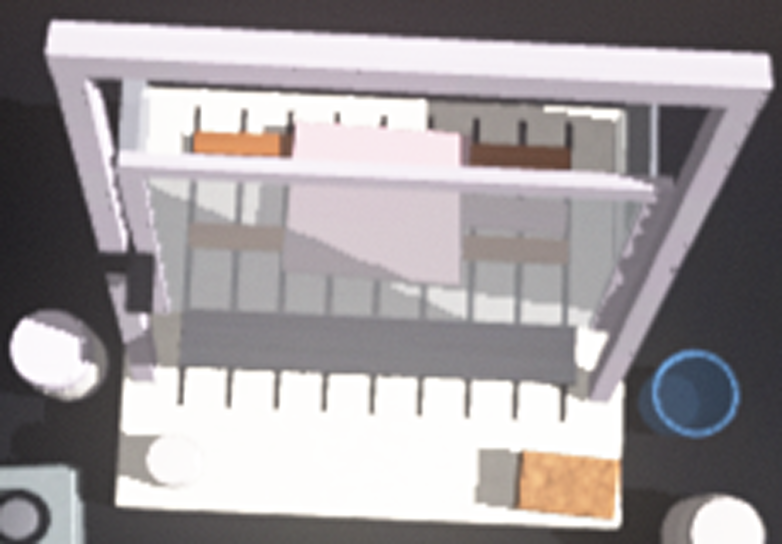

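The top crop shows the lip's front edge running from pixel (213,197) to (330,202). The black pointer's front edge is at about (201,182). The arm hides this area in the scene view, so I'll zoom in on the first scene picture instead.

```bash
python3 - <<'E'
from h import *
a=cv2.imread('pics/scene0.png')[140:265,190:320]
cv2.imwrite('pics/a2.png',cv2.resize(a,None,fx=4.6,fy=4.6,interpolation=cv2.INTER_CUBIC))
def at(c,u,v,z): o,d=ray(c,u,v); return o+d*(z-o[2])/d[2]
for z in(.17,.18,.19,.2,.21):
    L=at('top',213,197.4,z);R=at('top',329.7,202.4,z);print(z,L.round(4),R.round(4),np.linalg.norm(L-R).round(4),'scene',proj('scene',L).round(1),proj('scene',R).round(1))
for z in(.26,.27,.28,.29,.30): m=at('top',201.5,181.8,z);print(z,m.round(4),proj('scene',m).round(1))
print([at('top',160+u/3.4,90+v/3.4,.07).round(3) for u,v in((118,507),(620,527))])
E
```

```text
0.17 [0.5883 0.1178 0.17  ] [ 0.5846 -0.1871  0.17  ] 0.305 scene [261.2 208. ] [240.5 148.4]
0.18 [0.5871 0.1168 0.18  ] [ 0.5834 -0.1853  0.18  ] 0.3021 scene [261.6 204.8] [240.9 146.1]
0.19 [0.5859 0.1157 0.19  ] [ 0.5822 -0.1836  0.19  ] 0.2993 scene [262.  201.7] [241.3 143.7]
0.2 [0.5846 0.1147 0.2   ] [ 0.5809 -0.1818  0.2   ] 0.2965 scene [262.4 198.5] [241.8 141.2]
0.21 [0.5834 0.1136 0.21  ] [ 0.5797 -0.18    0.21  ] 0.2936 scene [262.8 195.3] [242.2 138.8]
0.26 [0.614  0.1376 0.26  ] [253.5 187.3]
0.27 [0.6124 0.1363 0.27  ] [254.  183.8]
0.28 [0.6108 0.1349 0.28  ] [254.5 180.2]
0.29 [0.6092 0.1336 0.29  ] [255.  176.6]
0.3 [0.6075 0.1322 0.3   ] [255.5 173. ]
[array([0.481, 0.174, 0.07 ]), array([ 0.477, -0.242,  0.07 ])]
```

View pics/a2.png

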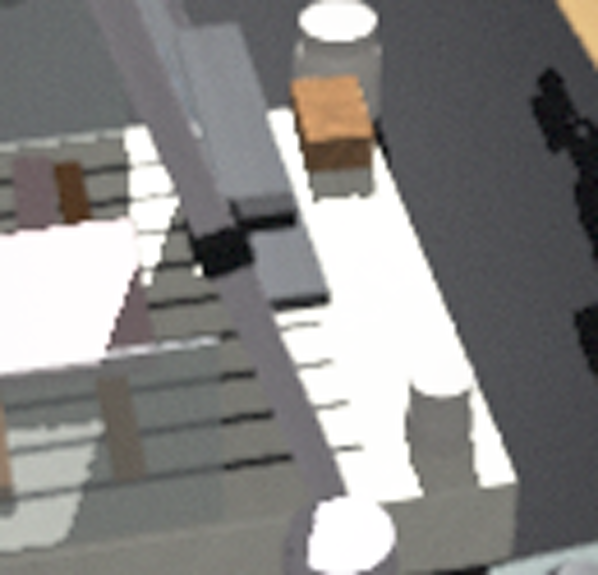

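Request:
{"fn": "apply_moves", "kwargs": {
  "targets": [
    {"translation":[0,0,-0.4],"twist":1,"hand":0},
    {"translation":[0,0,-0.3],"twist":1,"hand":0},
    {"translation":[0,0,-0.3],"twist":1,"hand":0},
    {"translation":[0,0,-0.3],"twist":1,"hand":0},
    {"translation":[0,0,-0.3],"twist":1,"hand":0},
    {"translation":[0,0,-0.3],"twist":1,"hand":0},
    {"translation":[0,0,-0.3],"twist":1,"hand":0},
    {"translation":[0,0,-0.3],"twist":1,"hand":0}
  ]
}}

```text
time: 11.3
tool_pos: [0.7258, 0.6657, 0.5791]
tool_rot: [0.043, 0.897, -0.082, 0.432]
contact_force: [-0.6, -0.0, 0.4]
gripper_width: 0.0
grasp_force: 0.0
```

```bash
python3 - <<'E'
from h import *
st();p=state()['tool_pos'];print(mv(np.array([.45,.30,.50])-p,9))
E
```

```text
t 11.3 j [ 0.843  0.744  0.363 -0.741  1.492  2.442] p [0.726 0.666 0.579] z [ 0.77 -0.15 -0.62] y [-0.18 -0.98  0.01] f [-0.6 -0.   0.4]
[-0.21, 0.46, -0.12]
```

Request:
{"fn": "apply_moves", "kwargs": {
  "targets": [
    {"translation":[-0.2,0.43,-0.12],"twist":0,"hand":0},
    {"translation":[-0.2,0.43,-0.12],"twist":0,"hand":0},
    {"translation":[-0.2,0.43,-0.12],"twist":0,"hand":0},
    {"translation":[-0.2,0.43,-0.12],"twist":0,"hand":0},
    {"translation":[-0.2,0.43,-0.12],"twist":0,"hand":0},
    {"translation":[-0.2,0.43,-0.12],"twist":0,"hand":0},
    {"translation":[-0.2,0.43,-0.12],"twist":0,"hand":0},
    {"translation":[-0.2,0.43,-0.12],"twist":0,"hand":0}
  ]
}}

```text
time: 12.1
tool_pos: [0.4981, 0.3662, 0.5193]
tool_rot: [0.044, 0.897, -0.08, 0.433]
contact_force: [0.9, -1.1, 0.3]
gripper_width: -0.003
grasp_force: 0.0
```

```bash
python3 - <<'E'
from h import *
st();p=state()['tool_pos'];print(mv(np.array([.43,-.03,.33])-p,8))
E
```

```text
t 12.1 j [ 0.785 -0.281  1.645 -0.748  1.264  2.574] p [0.498 0.366 0.519] z [ 0.77 -0.15 -0.62] y [-0.18 -0.98  0.01] f [ 0.9 -1.1  0.3]
[-0.19, 0.5, 0.16]
```

Request:
{"fn": "apply_moves", "kwargs": {
  "targets": [
    {"translation":[-0.17,0.45,0.14],"twist":0,"hand":0},
    {"translation":[-0.17,0.45,0.14],"twist":0,"hand":0},
    {"translation":[-0.17,0.45,0.14],"twist":0,"hand":0},
    {"translation":[-0.17,0.45,0.14],"twist":0,"hand":0},
    {"translation":[-0.17,0.45,0.14],"twist":0,"hand":0},
    {"translation":[-0.17,0.45,0.14],"twist":0,"hand":0},
    {"translation":[-0.17,0.45,0.14],"twist":0,"hand":0},
    {"translation":[-0.17,0.45,0.14],"twist":0,"hand":0}
  ]
}}

```text
time: 12.9
tool_pos: [0.4549, 0.0151, 0.3445]
tool_rot: [0.047, 0.9, -0.081, 0.426]
contact_force: [1.5, 1.0, 1.2]
gripper_width: -0.002
grasp_force: 0.0
```

```bash
python3 - <<'E'
from h import *
st();p=state()['tool_pos'];print(mv(np.array([.47,-.03,.14])-p,8))
E
```

```text
t 12.9 j [-0.076 -1.011  2.356 -0.121  0.918  1.703] p [0.455 0.015 0.345] z [ 0.76 -0.15 -0.63] y [-0.19 -0.98  0.02] f [1.5 1.  1.2]
[-0.18, 0.05, 0.18]
```

```bash
python3 - <<'E'
from h import *
p=state()['tool_pos'];print(mv(np.array([.51,-.02,.15])-p,8))
E
```

```text
[-0.14, 0.03, 0.21]
```

Request:
{"fn": "apply_moves", "kwargs": {
  "targets": [
    {"translation":[-0.04,0.03,0.41],"twist":0,"hand":0},
    {"translation":[-0.14,0.03,0.21],"twist":0,"hand":0},
    {"translation":[-0.14,0.03,0.21],"twist":0,"hand":0},
    {"translation":[-0.14,0.03,0.21],"twist":0,"hand":0},
    {"translation":[-0.14,0.03,0.21],"twist":0,"hand":0},
    {"translation":[-0.14,0.03,0.21],"twist":0,"hand":0},
    {"translation":[-0.18,0.03,0.11],"twist":0,"hand":0}
  ]
}}

```text
time: 13.6
tool_pos: [0.5142, -0.0192, 0.1781]
tool_rot: [0.047, 0.899, -0.081, 0.428]
contact_force: [-0.1, 0.3, -0.4]
gripper_width: -0.001
grasp_force: 0.0
```

```bash
python3 - <<'E'
from h import *
st();p=state()['tool_pos'];print(mv(np.array([.512,-.02,.145])-p,1));print(mv(np.array([.065,0,0]),4),mv([0.0031,0,.01]))
save('scene','s3.png');a=cv2.imread('pics/s3.png')[120:290,170:340]
cv2.imwrite('pics/a3.png',cv2.resize(a,None,fx=3.5,fy=3.5,interpolation=cv2.INTER_CUBIC))
E
```

```text
t 13.6 j [-0.17  -0.658  2.464 -0.055  0.446  1.619] p [ 0.514 -0.019  0.178] z [ 0.76 -0.15 -0.63] y [-0.19 -0.98  0.02] f [-0.1  0.3 -0.4]
[-0.27, 0.01, 0.19]
[0.1, -0.03, 0.12] [0.1, -0.0, -0.04]
```

View pics/a3.png

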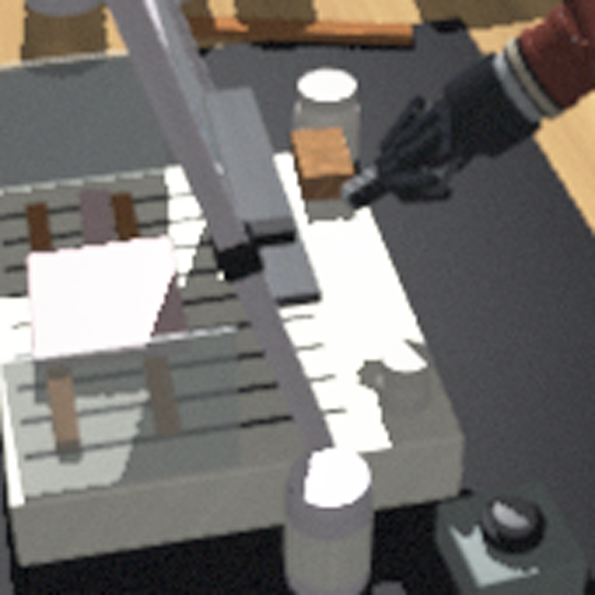

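The picture shows the closed fingertips at crop (348,190), in front of the lip and clear of the sander and pot. Next I go down, then in under the lip.

Request:
{"fn": "apply_moves", "kwargs": {
  "targets": [
    {"translation":[-0.13,0,0.09],"twist":0,"hand":0},
    {"translation":[-0.13,0,0.09],"twist":0,"hand":0},
    {"translation":[0.1,-0.03,0.12],"twist":0,"hand":0},
    {"translation":[0.1,-0.03,0.12],"twist":0,"hand":0},
    {"translation":[0.1,-0.03,0.12],"twist":0,"hand":0},
    {"translation":[0.1,-0.03,0.12],"twist":0,"hand":0}
  ]
}}

```text
time: 14.25
tool_pos: [0.5763, -0.0186, 0.1492]
tool_rot: [0.047, 0.898, -0.081, 0.429]
contact_force: [-0.3, -0.3, 0.6]
gripper_width: -0.002
grasp_force: 0.0
```

```bash
python3 - <<'E'
from h import *
st();print(mv([0.0031,0,.01]))
E
```

```text
t 14.25 j [-0.141 -0.363  2.334 -0.165  0.283  1.747] p [ 0.576 -0.019  0.149] z [ 0.76 -0.15 -0.63] y [-0.19 -0.98  0.02] f [-0.3 -0.3  0.6]
[0.1, -0.0, -0.04]
```

Request:
{"fn": "apply_moves", "kwargs": {
  "targets": [
    {"translation":[0.08,0,-0.06],"twist":0,"hand":0},
    {"translation":[0.08,0,-0.06],"twist":0,"hand":0},
    {"translation":[0.1,0,-0.04],"twist":0,"hand":0},
    {"translation":[0.1,0,-0.04],"twist":0,"hand":0}
  ]
}}

```text
time: 14.65
tool_pos: [0.5811, -0.0189, 0.188]
tool_rot: [0.047, 0.899, -0.081, 0.427]
contact_force: [-0.1, 1.9, -2.5]
gripper_width: 0.001
grasp_force: 1.6
```

```bash
python3 - <<'E'
from h import *
st();save('scene','s4.png');a=cv2.imread('pics/s4.png')[140:265,190:320]
cv2.imwrite('pics/a4.png',cv2.resize(a,None,fx=4.6,fy=4.6,interpolation=cv2.INTER_CUBIC))
E
```

```text
t 14.65 j [-0.14  -0.418  2.299 -0.126  0.376  1.706] p [ 0.581 -0.019  0.188] z [ 0.76 -0.15 -0.63] y [-0.19 -0.98  0.01] f [-0.1  1.9 -2.5]
```

View pics/a4.png

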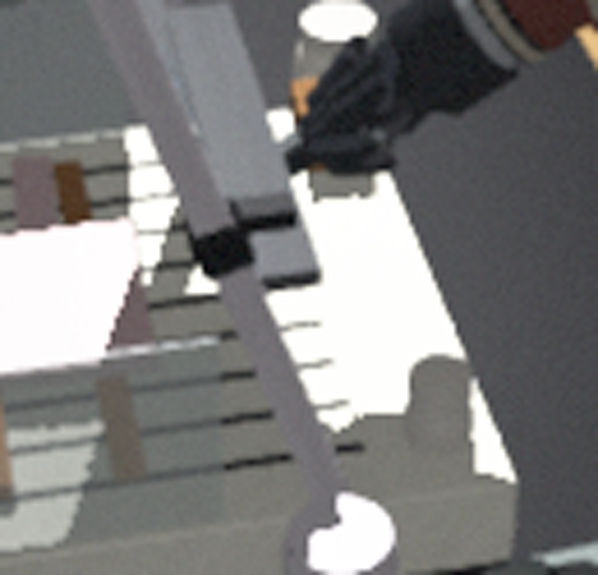

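The lip's left corner has moved up the image from (328,290) to (320,267) in the crop, about 16 mm, with the fingers beneath it. I'll keep pushing up.

Request:
{"fn": "apply_moves", "kwargs": {
  "targets": [
    {"translation":[0.1,0,-0.04],"twist":0,"hand":0},
    {"translation":[0.1,0,-0.04],"twist":0,"hand":0},
    {"translation":[0.1,0,-0.04],"twist":0,"hand":0},
    {"translation":[0.1,0,-0.04],"twist":0,"hand":0},
    {"translation":[0.1,0,-0.04],"twist":0,"hand":0},
    {"translation":[0.06,0,-0.02],"twist":0,"hand":0},
    {"translation":[0,0,0],"twist":0,"hand":0}
  ]
}}

```text
time: 15.4
tool_pos: [0.6014, -0.022, 0.248]
tool_rot: [0.047, 0.898, -0.081, 0.43]
contact_force: [-0.9, 0.2, -1.0]
gripper_width: -0.002
grasp_force: 0.1
```

```bash
python3 - <<'E'
from h import *
st();print(mv([.0031,0,.01]))
L=np.array([.587,.116,.186])
for s in(0,.017,.08,.094): print(s,(proj('scene',L+s*np.array([.296,0,.955]))-[190,140])*4.6, (proj('top',L+s*np.array([.296,0,.955]))-[160,90])*3.4)
a=grab_frame('scene')[:,:,::-1][140:215,215:290];b=grab_frame('top')[:,:,::-1][150:225,180:255]
a=cv2.resize(a,None,fx=5.2,fy=5.2,interpolation=cv2.INTER_CUBIC);b=cv2.resize(b,None,fx=5.2,fy=5.2,interpolation=cv2.INTER_CUBIC)
cv2.imwrite('pics/a5.png',np.hstack([a,b]))
E
```

```text
t 15.4 j [-0.14  -0.437  2.208 -0.1    0.479  1.677] p [ 0.601 -0.022  0.248] z [ 0.76 -0.15 -0.63] y [-0.19 -0.98  0.02] f [-0.9  0.2 -1. ]
[0.1, -0.0, -0.04]
0 [329.29517413 289.53739755] [180.42508416 364.31743595]
0.017 [321.09058903 269.2049428 ] [178.55892732 354.84829461]
0.08 [289.33287835 190.50355722] [171.13725049 317.18966622]
0.094 [281.97108983 172.25970575] [169.37035646 308.22419831]
```

View pics/a5.png

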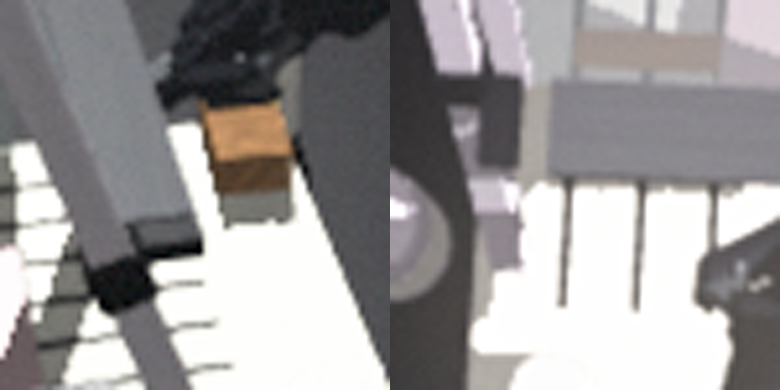

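Request:
{"fn": "apply_moves", "kwargs": {
  "targets": [
    {"translation":[0.08,0,-0.03],"twist":0,"hand":0},
    {"translation":[0,0,0],"twist":0,"hand":0}
  ]
}}

```text
time: 15.7
tool_pos: [0.6032, -0.0223, 0.2542]
tool_rot: [0.047, 0.899, -0.081, 0.428]
contact_force: [-0.8, 0.1, 0.1]
gripper_width: 0.0
grasp_force: 0.7
```

```bash
python3 - <<'E'
from h import *
st()
G=lambda im:(255*(im/255.)**.45)
def panel(cam,u0,v0,k=9.5,n=40,N=4):
    m=np.mean([grab_frame(cam)[:,:,::-1].astype(float) for _ in range(N)],0)[v0:v0+n,u0:u0+n]
    a=cv2.resize(G(m).clip(0,255).astype('u1'),None,fx=k,fy=k,interpolation=cv2.INTER_NEAREST);b=a.copy()
    def box(c,dx,dy,col):   # c: top-front-left corner
        P=[np.array(c)+[i*dx,-j*dy,-l*.012] for i in(0,1) for j in(0,1) for l in(0,1)]
        q=[((proj(cam,p)-[u0,v0]+.5)*k).astype(int).tolist() for p in P]
        for i in range(8):
            for j in range(i): 
                if bin(i^j).count('1')==1: cv2.line(b,q[i],q[j],col,1)
    box([.612,.144,.276],.045,.018,(0,0,255))
    s=.087; box([.587+.296*s,.116,.186+.955*s],.045,.06,(0,255,0))
    return np.vstack([a,b]) if 0 else np.hstack([a,b])
A=panel('scene',232,165,7.4);B=panel('top',188,155,7.4)
cv2.imwrite('pics/a6.png',np.vstack([A,B]));print(A.shape)
E
```

```text
t 15.7 j [-0.14  -0.438  2.197 -0.097  0.495  1.674] p [ 0.603 -0.022  0.254] z [ 0.76 -0.15 -0.63] y [-0.19 -0.98  0.01] f [-0.8  0.1  0.1]
(296, 592, 3)
```

View pics/a6.png

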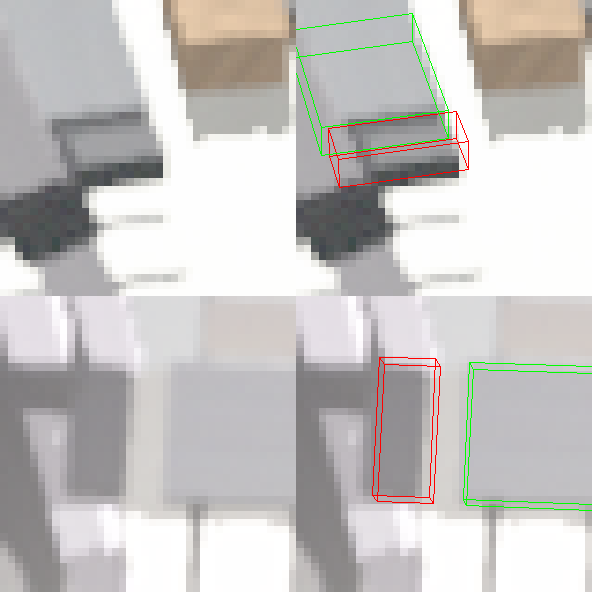

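In the zoomed views the lip's end top corner is at (139,108) and the pointer's at (160,157). After correcting for the gap between them along y they are level to about 3 mm, and the overlay gives the same result. I'll withdraw down and back.

```bash
python3 - <<'E'
from h import *
print(mv([-.002,0,-.012]),mv([-.025,0,-.012]),mv([-.03,0,0]))
E
```

```text
[-0.11, 0.0, 0.06] [-0.25, 0.04, -0.11] [-0.19, 0.06, -0.23]
```

Request:
{"fn": "apply_moves", "kwargs": {
  "targets": [
    {"translation":[-0.11,0,0.06],"twist":0,"hand":0},
    {"translation":[-0.11,0,0.06],"twist":0,"hand":0},
    {"translation":[-0.25,0.04,-0.11],"twist":0,"hand":0},
    {"translation":[-0.19,0.06,-0.23],"twist":0,"hand":0},
    {"translation":[-0.19,0.06,-0.23],"twist":0,"hand":0},
    {"translation":[0,0,0],"twist":0,"hand":0}
  ]
}}

```text
time: 16.7
tool_pos: [0.51, -0.0216, 0.2133]
tool_rot: [0.047, 0.899, -0.081, 0.427]
contact_force: [0.9, -0.3, 0.5]
gripper_width: 0.003
grasp_force: 0.0
```

```bash
python3 - <<'E'
from h import *
st();p=state()['tool_pos']
def at(c,u,v,z): o,d=ray(c,u,v); return o+d*(z-o[2])/d[2]
im=grab_frame('top');g0=cv2.imread('pics/top0.png')
for c in('scene','top'):
    grab_frame(c)
    for r in regions_of(c,'fan_top')[:2]:
        v,u=np.where(r['pixels']);print(c,round(r['score'],2),len(u),u.min(),u.max(),v.min(),v.max(),[at(c,u.mean(),v.mean(),z).round(4).tolist() for z in(.06,.066)])
print('scene button by eye',at('scene',317,264.5,.066), 'top by eye',at('top',165.5,242,.066))
print(mv(np.array([.45,.26,.28])-p,8))
E
```

```text
t 16.7 j [-0.181 -0.732  2.442 -0.029  0.543  1.588] p [ 0.51  -0.022  0.213] z [ 0.76 -0.15 -0.63] y [-0.19 -0.98  0.01] f [ 0.9 -0.3  0.5]
top 0.67 143 158 171 237 249 [[0.4685, 0.2603, 0.06], [0.4685, 0.259, 0.066]]
scene button by eye [0.46835277 0.2574308  0.066     ] top by eye [0.47064283 0.25667783 0.066     ]
[-0.02, -0.33, -0.16]
```

Request:
{"fn": "apply_moves", "kwargs": {
  "targets": [
    {"translation":[-0.02,-0.33,-0.16],"twist":0,"hand":0},
    {"translation":[-0.02,-0.33,-0.16],"twist":0,"hand":0},
    {"translation":[-0.02,-0.33,-0.16],"twist":0,"hand":0},
    {"translation":[-0.02,-0.33,-0.16],"twist":0,"hand":0},
    {"translation":[-0.02,-0.33,-0.16],"twist":0,"hand":0},
    {"translation":[-0.02,-0.33,-0.16],"twist":0,"hand":0},
    {"translation":[-0.02,-0.33,-0.16],"twist":0,"hand":0},
    {"translation":[-0.02,-0.33,-0.16],"twist":0,"hand":0}
  ]
}}

```text
time: 17.75
tool_pos: [0.4545, 0.2614, 0.2799]
tool_rot: [0.047, 0.899, -0.08, 0.427]
contact_force: [1.5, 0.5, 0.3]
gripper_width: -0.001
grasp_force: 0.0
```

```bash
python3 - <<'E'
from h import *
st();p=state()['tool_pos'];print(mv(np.array([.459,.26,.16])-p,4))
E
```

```text
t 17.75 j [ 0.673 -0.498  2.193 -0.812  0.959  2.738] p [0.455 0.261 0.28 ] z [ 0.76 -0.15 -0.63] y [-0.18 -0.98  0.02] f [1.5 0.5 0.3]
[-0.23, -0.0, 0.2]
```

Request:
{"fn": "apply_moves", "kwargs": {
  "targets": [
    {"translation":[-0.23,0,0.2],"twist":0,"hand":0},
    {"translation":[-0.23,0,0.2],"twist":0,"hand":0},
    {"translation":[-0.23,0,0.2],"twist":0,"hand":0},
    {"translation":[-0.23,0,0.2],"twist":0,"hand":0}
  ]
}}

```text
time: 18.15
tool_pos: [0.4586, 0.2573, 0.1563]
tool_rot: [0.047, 0.899, -0.081, 0.427]
contact_force: [-0.2, -0.3, 1.0]
gripper_width: 0.001
grasp_force: 0.0
```

```bash
python3 - <<'E'
from h import *
st();p=state()['tool_pos'];print(mv(np.array([.459,.26,.11])-p,3))
E
```

```text
t 18.15 j [ 0.658 -0.327  2.292 -0.988  0.778  3.003] p [0.459 0.257 0.156] z [ 0.76 -0.15 -0.63] y [-0.18 -0.98  0.02] f [-0.2 -0.3  1. ]
[-0.12, -0.01, 0.1]
```

Request:
{"fn": "apply_moves", "kwargs": {
  "targets": [
    {"translation":[0,0,0],"twist":-1,"hand":0},
    {"translation":[0,0,0],"twist":-1,"hand":0},
    {"translation":[0,0,0],"twist":-1,"hand":0}
  ]
}}

```text
time: 18.45
tool_pos: [0.4586, 0.2569, 0.1567]
tool_rot: [0.112, 0.901, 0.057, 0.415]
contact_force: [0.3, 0.3, -0.4]
gripper_width: 0.002
grasp_force: 0.0
```

```bash
python3 - <<'E'
from h import *
st();p=state()['tool_pos'];print(mv(np.array([.457,.262,.11])-p,3))
E
```

```text
t 18.45 j [ 0.657 -0.327  2.292 -0.986  0.78   2.696] p [0.459 0.257 0.157] z [ 0.76 -0.15 -0.63] y [ 0.01 -0.97  0.25] f [ 0.3  0.3 -0.4]
[-0.11, -0.06, 0.09]
```

Request:
{"fn": "apply_moves", "kwargs": {
  "targets": [
    {"translation":[-0.11,-0.06,0.09],"twist":0,"hand":0},
    {"translation":[-0.11,-0.06,0.09],"twist":0,"hand":0},
    {"translation":[-0.11,-0.06,0.09],"twist":0,"hand":0}
  ]
}}

```text
time: 18.75
tool_pos: [0.4558, 0.2611, 0.1205]
tool_rot: [0.107, 0.906, 0.055, 0.405]
contact_force: [-0.2, -0.3, -0.7]
gripper_width: 0.001
grasp_force: 0.0
```

```bash
python3 - <<'E'
from h import *
st();s=state();p=s['tool_pos'];R=rot().as_matrix()
# lowest corner of closed fingertips (22 wide x, 29 over backs y)
c=[p+R@[i*.011,j*.0145,.022] for i in(-1,1) for j in(-1,1)];l=min(c,key=lambda q:q[2]);print(l.round(4),(p+R@[0,0,.022]).round(4))
print(mv(np.array([.469,.258,.072])-l,2),mv([0,0,-.005]))
a=cv2.resize(grab_frame('scene')[225:325,260:360,::-1],None,fx=4,fy=4,interpolation=cv2.INTER_CUBIC);b=cv2.resize(grab_frame('top')[200:290,120:210,::-1],(400,400),interpolation=cv2.INTER_CUBIC)
cv2.imwrite('pics/a7.png',np.hstack([a,b]))
E
```

```text
t 18.75 j [ 0.662 -0.255  2.298 -1.023  0.74   2.777] p [0.456 0.261 0.121] z [ 0.75 -0.15 -0.65] y [ 0.01 -0.97  0.24] f [-0.2 -0.3 -0.7]
[0.4647 0.2699 0.0948] [0.4722 0.2578 0.1063]
[-0.08, 0.03, 0.1] [-0.04, -0.01, 0.03]
```

View pics/a7.png

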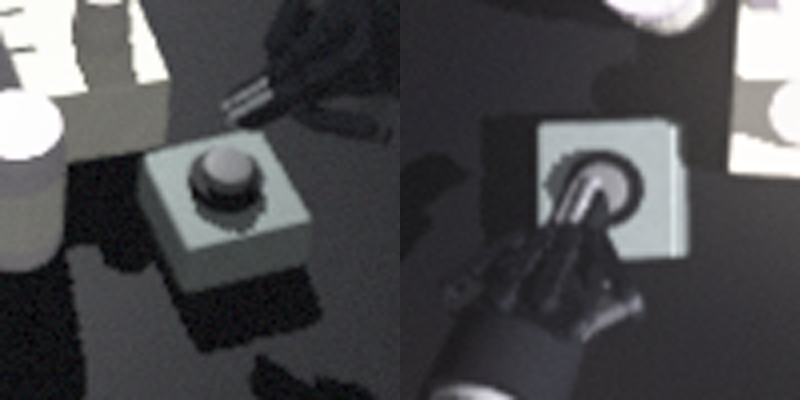

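The view shows the fingertips just above the left side of the button (top panel (580,185), button centre (610,188)). I'll shift right a little and go down.

```bash
python3 - <<'E'
from h import *
print(mv([.003,-.009,-.02],2),mv([0,0,-.005]))
E
```

```text
[-0.07, 0.02, 0.08] [-0.04, -0.01, 0.03]
```

Request:
{"fn": "apply_moves", "kwargs": {
  "targets": [
    {"translation":[-0.07,0.02,0.08],"twist":0,"hand":0},
    {"translation":[-0.07,0.02,0.08],"twist":0,"hand":0}
  ]
}}

```text
time: 19.05
tool_pos: [0.4581, 0.2505, 0.109]
tool_rot: [0.104, 0.909, 0.055, 0.401]
contact_force: [-0.6, 1.7, 0.8]
gripper_width: 0.0
grasp_force: 0.0
```

```bash
cat > tip.py <<'E'
from h import *
st();s=state();p=s['tool_pos'];R=rot().as_matrix()
c=[p+R@[i*.011,j*.0145,.022] for i in(-1,1) for j in(-1,1)];l=min(c,key=lambda q:q[2]);print('corner',l.round(4),mv([0,0,-.005]),mv([0,0,.03]))
E
python3 tip.py
```

```text
t 19.05 j [ 0.631 -0.252  2.316 -1.023  0.704  2.77 ] p [0.458 0.25  0.109] z [ 0.74 -0.14 -0.66] y [ 0.02 -0.97  0.23] f [-0.6  1.7  0.8]
corner [0.4667 0.2594 0.0833] [-0.04, -0.01, 0.03] [0.22, 0.07, -0.2]
```

Request:
{"fn": "apply_moves", "kwargs": {
  "targets": [
    {"translation":[-0.08,-0.03,0.06],"twist":0,"hand":0},
    {"translation":[-0.04,-0.02,0.03],"twist":0,"hand":0},
    {"translation":[-0.04,-0.01,0.03],"twist":0,"hand":0}
  ]
}}

```text
time: 19.35
tool_pos: [0.4546, 0.2499, 0.0953]
tool_rot: [0.101, 0.912, 0.056, 0.394]
contact_force: [-0.5, -0.4, -0.3]
gripper_width: -0.001
grasp_force: 0.0
```

```bash
python3 tip.py
```

```text
t 19.35 j [ 0.629 -0.233  2.322 -1.024  0.689  2.782] p [0.455 0.25  0.095] z [ 0.73 -0.14 -0.67] y [ 0.02 -0.97  0.23] f [-0.5 -0.4 -0.3]
corner [0.4628 0.2589 0.0695] [-0.04, -0.01, 0.03] [0.21, 0.07, -0.2]
```

Just above the button now, so I press in small steps.

Request:
{"fn": "apply_moves", "kwargs": {
  "targets": [
    {"translation":[-0.02,-0.01,0.05],"twist":0,"hand":0},
    {"translation":[-0.03,-0.01,0.04],"twist":0,"hand":0}
  ]
}}

```text
time: 19.55
tool_pos: [0.4575, 0.2491, 0.0895]
tool_rot: [0.1, 0.913, 0.056, 0.39]
contact_force: [1.0, -0.1, 0.6]
gripper_width: -0.002
grasp_force: 0.0
```

```bash
python3 tip.py
```

```text
t 19.55 j [ 0.62  -0.217  2.318 -1.024  0.675  2.783] p [0.458 0.249 0.09 ] z [ 0.72 -0.14 -0.68] y [ 0.03 -0.97  0.23] f [ 1.  -0.1  0.6]
corner [0.4655 0.2582 0.0636] [-0.04, -0.01, 0.03] [0.21, 0.07, -0.2]
```

Request:
{"fn": "apply_moves", "kwargs": {
  "targets": [
    {"translation":[-0.04,-0.01,0.03],"twist":0,"hand":0},
    {"translation":[-0.03,-0.01,0.03],"twist":0,"hand":0}
  ]
}}

```text
time: 19.75
tool_pos: [0.4572, 0.2487, 0.0846]
tool_rot: [0.098, 0.915, 0.057, 0.388]
contact_force: [1.8, 0.6, 4.0]
gripper_width: 0.002
grasp_force: 1.8
```

```bash
python3 tip.py
```

```text
t 19.75 j [ 0.617 -0.209  2.319 -1.025  0.666  2.787] p [0.457 0.249 0.085] z [ 0.72 -0.14 -0.68] y [ 0.03 -0.97  0.22] f [1.8 0.6 4. ]
corner [0.465  0.2579 0.0587] [-0.03, -0.01, 0.03] [0.21, 0.07, -0.2]
```

Request:
{"fn": "apply_moves", "kwargs": {
  "targets": [
    {"translation":[-0.04,-0.01,0.03],"twist":0,"hand":0},
    {"translation":[-0.03,-0.01,0.03],"twist":0,"hand":0}
  ]
}}

```text
time: 19.95
tool_pos: [0.4576, 0.2487, 0.0814]
tool_rot: [0.097, 0.915, 0.056, 0.386]
contact_force: [-11.4, -1.2, 26.1]
gripper_width: -0.003
grasp_force: 13.0
```

```bash
python3 tip.py
```

```text
t 19.95 j [ 0.615 -0.202  2.319 -1.025  0.66   2.791] p [0.458 0.249 0.081] z [ 0.72 -0.13 -0.68] y [ 0.03 -0.97  0.22] f [-11.4  -1.2  26.1]
corner [0.4654 0.2579 0.0555] [-0.03, -0.01, 0.03] [0.21, 0.07, -0.2]
```

At 26 N the button has bottomed out. I hold one row, then lift away.

Request:
{"fn": "apply_moves", "kwargs": {
  "targets": [
    {"translation":[0,0,0],"twist":0,"hand":0},
    {"translation":[0.07,0.02,-0.07],"twist":0,"hand":0},
    {"translation":[0.21,0.07,-0.2],"twist":0,"hand":0},
    {"translation":[0.21,0.07,-0.2],"twist":0,"hand":0},
    {"translation":[0.21,0.07,-0.2],"twist":0,"hand":0},
    {"translation":[0.21,0.07,-0.2],"twist":0,"hand":0},
    {"translation":[0,0,0],"twist":0,"hand":0}
  ]
}}

```text
time: 20.65
tool_pos: [0.4591, 0.2473, 0.2124]
tool_rot: [0.096, 0.915, 0.056, 0.387]
contact_force: [0.4, -0.2, 1.3]
gripper_width: -0.003
grasp_force: 0.0
```

```bash
python3 - <<'E'
from h import *
st()
k=7.4
G=lambda im:(255*(im/255.)**.45)
A=[]
for cam,u0,v0 in(('scene',232,165),('top',188,155)):
    m=grab_frame(cam)[v0:v0+40,u0:u0+40,::-1]
    A.append(cv2.resize(G(m).clip(0,255).astype('u1'),None,fx=k,fy=k,interpolation=cv2.INTER_NEAREST))
A.append(cv2.resize(grab_frame('scene')[:,:,::-1],(395,296))[:,:200])
cv2.imwrite('pics/a8.png',np.hstack(A))
E
```

```text
t 20.65 j [ 0.609 -0.451  2.254 -0.762  0.853  2.431] p [0.459 0.247 0.212] z [ 0.72 -0.13 -0.68] y [ 0.03 -0.98  0.22] f [ 0.4 -0.2  1.3]
```

View pics/a8.png

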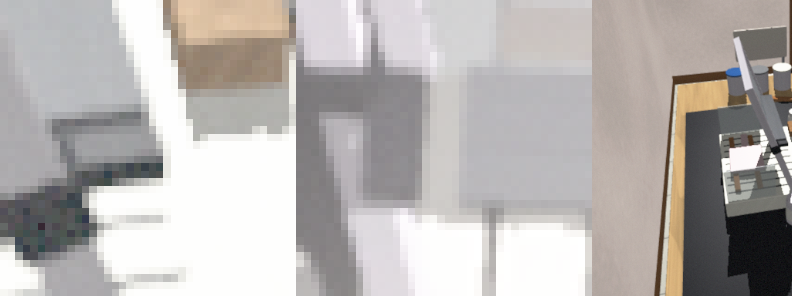

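The lip hasn't moved: its corner is still at (139,108), and the step to the pointer's far corner is about 13 mm against a measured side gap of about 12 mm, so the two are level. The arm is clear of everything.

```bash
python3 -c "
from plant import *
print(job_done())"
```

```text
the job is handed in; nothing more can be done
None
```

I pushed the window up from beneath its lip until the lip measured level with the pointer (within about 3 mm), pressed the extractor button until it bottomed out (26 N), let it go and handed the job in at about 21 s; no verdict came back. To tilt the fingers under the lip I pushed the arm against its reach limits, where joints 2, 3 and 4 read up to 0.005 rad past their stated ranges.

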